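# Secure the watch pressure tester and open its air valve to the set mark

### The job

Get the watch pressure tester ready to run: swing the blue brace over the chamber until it clicks home behind its sprung ball catch, and only then open the air valve on the sloping face by turning its black handle until the handle's pointer stands at the red set mark. Leave both set like that, and do not disturb the other things on the bench.

Things in the scene. Friction and masses are not known exactly. Their poses are not given: they have to be found in the camera images.
- tester: Grey bench-top watch pressure tester, fixed; origin at the centre of its underside, on the bench. x axis: from its front (robot side) to its back; y: to the left seen from the robot; z up. Plinth 240 (x) x 380 (y) x 30 high; the chamber stands on its right half, the valve's sloping face (130 x 120, looking up and to the left, +y, 35 degrees off level) on its left half.
- brace (a joint): Swing of the blue brace, rad: 0 = parked, arm along the tester's -x (to the robot); grows clockwise seen from above; arm along +y, across the chamber, when home. From about 1.47 a nub under the arm's tip meets the sprung ball and must be pushed over it (about 8 N at the post); past 1.55 it has dropped in behind the ball and rests near the end lug, 1.58. Stays where it is left.
- brace_post (a point): Centre of the top of the upright steel post (14 in diameter, 45 high above the arm) that serves as the brace's handle, 130 from the pivot axis. The arm's top is 48 below this point (at height 171), the post's top at 219; the arm is 20 wide and goes on 30 past the post.
- brace_hinge (a point): Point on the brace's upright pivot axis, on top of the hub (height 173).
- valve (a joint): Opening of the air valve in rad: 0 = closed, pointer to the tester's -x (towards the robot); grows counter-clockwise seen from outside the slope (pointer up the slope, to the tester's -y, at 1.57; to +x, away from the robot, at 3.1, the end of its travel). Stays where it is left; friction 0.1 N m.
- valve_grip (a point): Point on the valve's axis in the middle of the black wing handle, 26 above the white dial. z: the valve's axis, out of the slope, 35 degrees from vertical; x: away from the pointer, so the wing lies along x; y across it. Wing 12 thick, 26 high (10 to 36 above the dial), reaching 42 from the axis on the pointer's side (round nose, white line on top), 30 on the other.
- valve_pointer (a point): Point on the pointer's nose, 40 from the valve's axis, 26 above the dial.
- mark_point (a point): Where point valve_pointer must come to: 40 from the valve's axis in the direction of the red set mark, 26 above the dial. The mark itself is a flat red tab on the dial's rim, 45 to 67 from the axis; it cannot be felt.
- loupe: Black eye loupe standing on the bench, 42 across, 40 high; bystander. Origin under its centre.
- oiler: Brass bell-shaped oiler, 56 across, 56 high; bystander. Origin under its centre.
- jar: Small jar with a black cap, 40 across, 52 high; bystander. Origin under its centre.
- movement: Round brass watch movement lying flat, 40 across, 9 high; bystander. Origin under its centre.
- cap_top (a point): Centre of the top of the chamber's aluminium cap, 92 across, 150 above the bench; the clear chamber stands below it, the brace's arm passes 3 or more above it.
- end_lug (a point): Top of the front side of the steel lug that ends the brace's swing, 172 above the bench, on a 22 thick catch pillar; the sprung brass ball is just in front of it, 154 high.
- gauge_face (a point): Centre of the white face of the brass pressure gauge (round, 80 across, 27 deep, face looking to +y) that stands just above the slope's upper edge, towards the robot, 165 above the bench; it is in the way of an upright gripper over the valve.

How it is judged (in metres and radians):
On the way, in this order (a step that is already met when the one before it is completed fails the run):
1. the brace is home behind its catch (value of joint brace above 1.55 rad), for 0.2 s.
2. the valve's pointer stands at the red mark (distance between valve_pointer and mark_point below 0.004 m), for 0.2 s.
At the end, for the whole second after the job is handed in: The brace is home behind the ball catch (joint above 1.55 rad), the valve's pointer is within 4 mm (6 degrees) of the set mark and still, and every bystander is within 20 mm of where it began (value of joint brace above 1.55 rad and distance between valve_pointer and mark_point below 0.004 m and velocity of joint valve between -0.05 and 0.05 rad/s and distance of each of loupe, oiler, jar, movement from where it was at the start of the episode below 0.02 m); the robot touches nothing.
It fails at once if the valve is opened (beyond 0.6 rad) while the brace is not home (value of joint brace below 1.45 rad and value of joint valve above 0.6 rad).
It fails at once if a bystander is moved more than 20 mm (distance of any of loupe, oiler, jar, movement from where it was at the start of the episode above 0.02 m).
It also fails if it takes over 64 s, if anything falls off the work surface, if the arm or the gripper's body presses on something with over 40 N, if the wrist force passes 120 N, or if a joint passes its speed limit or range.

### The arm

A 7-joint arm with a two-finger parallel gripper is mounted at the origin on the work surface. World frame = base frame: x ahead of the robot, y to its left, z up, the work surface at z = 0. Lengths are in mm, angles in rad, forces in N, time in s.
With the tool pointing down it reaches from about 400 to 875 mm from the base axis. Payload 4.4 kg.
Tool frame: the origin (TCP) lies at the very end of the fingers, on their centre line; the grasp point (between the pads) lies 19 mm behind it (ctrl.grasp_offset is the distance from the TCP to the grasp point, in mm); z points along the fingers, y is the line along which they close (so a half turn about z gives the same grasp; the last joint's range is limited). The gripper opens to 85 mm and grips with 20 to 120 N. Pads are 22 mm wide; open, the fingers measure 114 mm over their backs; the gripper's body (76 mm by 85 mm) begins 54 mm behind the grasp point. The pads swing forward as they close: fully open they stand 13 mm farther back than shut.
Start: joints at [1.202, 0.628, 0.038, 1.517, -0.027, 0.996, -0.02], TCP at [193.855, -620.434, 197.713] pointing down, gripper open.
Joint ranges: [-3.06, 3.06], [-0.37, 2.12], [-1.25, 1.32], [0.18, 2.47], [-1.1, 4.24], [0.23, 1.98], [-2.94, 2.94]. Speed limits (rad/s): [2.57, 2.57, 3.14, 3.14, 3.14, 3.14, 3.14].

### API

Orientations are given as [roll, pitch, yaw] about the fixed x, y, z axes, in that order (R = Rz(yaw) Ry(pitch) Rx(roll)).
In Python, from cell import status, cams, ctrl gives the robot as it stands.
- The arm moves only by the tool move_arm, never from a script. Its argument "plan" is a list of rows, each a list of 3 entries, a list of its own where there are three numbers: the shift along the world's x, y, z in mm, then the turn, a rotation vector about the world's x, y, z in degrees, then the opening, from 0 (shut) to 1 (fully open). In form: [[[x, y, z], [wx, wy, wz], gripper], ...]. A call has 1 to 10 rows; each row shifts and turns the commanded pose from where the row before left it; what a row does not reach is not made up. A row lasts 1/8 s, in which the tool goes at most 62.5 mm and 10.7 degrees, less where a joint would pass 70% of its speed; a pose out of reach is approached as far as the arm can. A call with a gripper value outside its range is refused whole. The fingers move at their own pace and stop on an object; the grip force is fixed at half the most. Time passes only in rows, so rows that do not move let the fingers close. It gives the time, the measured TCP pose, the force, the opening and the grip force at its end, in the units of the state.
- status.read_state(): the state, without advancing time (a new reading comes with each control period).
- cams.get_image(name): name is "side" or "top" or "wrist"; returns the picture (480x640x3 uint8, blue, green, red); there is no depth.
- cams.camera_params(name): a dict with "K" (3x3 intrinsics, pixels), "pose" (4x4, takes a point from camera to world coordinates); the wrist camera has in their place "tool_from_camera" (4x4, takes a point from camera to tool coordinates, whose origin is the TCP and whose axes are the flange's). Camera axes: x right, y down, z forward; pixel columns grow to the right and rows downward; lengths in mm; the calibration is good to about 2 mm. A picture is of the moment at which its call begins: read the wrist's pose just before it. camera_params takes no time and is no camera call.
- ctrl.finish_job(): hands the job in; it is judged then, once.
The state is a dict: "clock": time; "qpos": joint angles; "qd": joint speeds; "tau": joint torques, N m; "eef_pos": TCP position; "tool_rot": TCP orientation; "force": force on the tool from outside, world axes, zero at the start; "torque": the same for the moment, N m; "width": finger opening in mm; "gripper_force": force on a finger pad.
Only numpy, scipy, OpenCV 4.12 (cv2) and the standard library are available. Lean on these libraries where they do the work, as an engineer would, in place of code of your own. Each camera call takes 0.05 s, during which the arm holds its last target. There are 200 camera calls.

## Working session

There is one attempt and no reset: what is moved stays moved. The work goes in short steps, Python scripts to look and compute and a tool call to move; the robot and the scene stay as the last step left them, time stands still between calls to the robot, and variables do not carry over. Pictures are saved under pics/ and viewed, at most 10 in all, crops included, and the job is handed in when it is done.

Besides the shell and the picture viewer there is one more tool, called as name([rows], argument=value, ...), one row to a line, values as JSON. move_arm: Moves the arm, as the interface text tells. Its arguments: {"type":"object","properties":{"plan":{"type":"array","items":{"type":"array"}}},"required":["plan"]}

```bash
ls; mkdir -p pics
python3 - <<'E'
from cell import status,cams,ctrl
import cv2,numpy as np
s=status.read_state();print(s)
for n in("side","top"):
    cv2.imwrite(f"pics/{n}0.png",cams.get_image(n));p=cams.camera_params(n);print(n,np.array(p["K"]).round(1),np.array(p["pose"]).round(3))
print(cams.camera_params("wrist"),ctrl.grasp_offset)
E
```

```text
pics
{'clock': 0.0, 'qpos': array([ 1.20217904,  0.62931687,  0.03842119,  1.51834989, -0.02699327,
        0.9963217 , -0.02000912]), 'qd': array([-1.50787698e-04, -3.61180924e-04,  9.11638976e-04,  1.23090091e-03,
        1.04523698e-04, -7.54939382e-05, -9.49991973e-04]), 'tau': array([-6.83889739e-04, -5.63396502e+01,  1.22605160e+00, -1.93449014e+01,
        1.10638101e-02,  1.05546601e-02,  3.29620747e-06]), 'eef_pos': array([ 193.67022777, -619.76082148,  196.81353008]), 'tool_rot': array([-3.13971424e+00,  1.65339528e-05,  3.02829057e-01]), 'force': array([0.18029549, 0.05802511, 0.28601333]), 'torque': array([ 0.03410213, -0.00208776,  0.01588793]), 'gripper_force': 0.0, 'width': 85.33399696593999}
side [[445.9   0.  320.5]
 [  0.  445.9 235.9]
 [  0.    0.    1. ]] [[ 9.44000e-01 -2.27000e-01  2.38000e-01  3.42247e+02]
 [-3.29000e-01 -6.93000e-01  6.42000e-01 -5.06070e+02]
 [ 1.90000e-02 -6.84000e-01 -7.29000e-01  7.51710e+02]
 [ 0.00000e+00  0.00000e+00  0.00000e+00  1.00000e+00]]
top [[468.7   0.  328.4]
 [  0.  468.7 236.2]
 [  0.    0.    1. ]] [[-1.70000e-02 -9.88000e-01  1.51000e-01  4.23469e+02]
 [-9.99000e-01  1.20000e-02 -3.40000e-02  3.00740e+01]
 [ 3.20000e-02 -1.51000e-01 -9.88000e-01  1.01757e+03]
 [ 0.00000e+00  0.00000e+00  0.00000e+00  1.00000e+00]]
{'K': array([[334.06845473,   0.        , 318.85922226],
       [  0.        , 334.06845473, 237.14583446],
       [  0.        ,   0.        ,   1.        ]]), 'tool_from_camera': array([[ 6.52303856e-05, -9.48093369e-01, -3.17992074e-01,
         8.29852593e+01],
       [ 9.99999782e-01,  2.70817347e-04, -6.02309853e-04,
        -3.59386893e-01],
       [ 6.57163747e-04, -3.17991965e-01,  9.48093180e-01,
        -1.75108754e+02],
       [ 0.00000000e+00,  0.00000000e+00,  0.00000000e+00,
         1.00000000e+00]])} 18.700000000000003
```

View pics/top0.png

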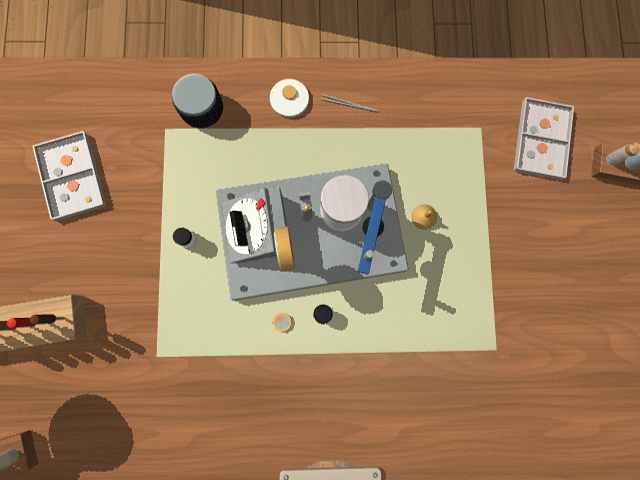

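View pics/side0.png

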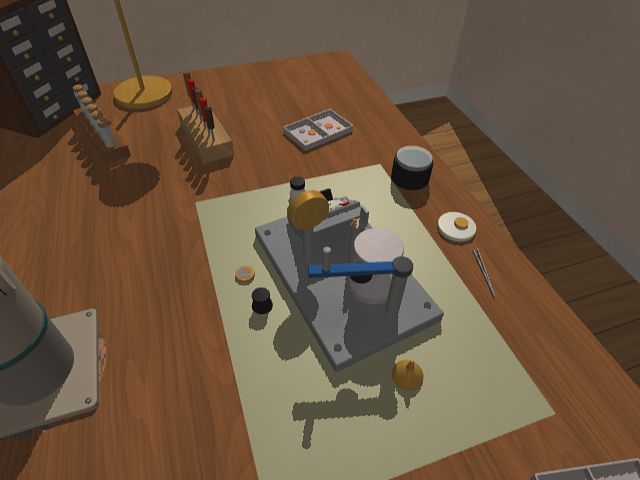

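```bash
cat > h.py <<'E'
import cv2,numpy as np
from cell import status,cams,ctrl
def P(n):
    p=cams.camera_params(n);return np.array(p["K"]),np.array(p["pose"])
def ray(n,uv,kp=None):
    K,T=kp or P(n);d=T[:3,:3]@np.linalg.solve(K,[*uv,1.]);return T[:3,3],d/np.linalg.norm(d)
def onz(n,uv,z):
    o,d=ray(n,uv);return o+d*(z-o[2])/d[2]
def onpl(n,uv,p0,nn,kp=None):
    o,d=ray(n,uv,kp);return o+d*((p0-o)@nn)/(d@nn)
def tri(r1,r2):
    (a,d),(b,e)=r1,r2;s,t=np.linalg.lstsq(np.c_[d,-e],b-a,rcond=None)[0];return (a+s*d+b+t*e)/2,np.linalg.norm(a+s*d-b-t*e)
def proj(n,X,kp=None):
    K,T=kp or P(n);c=K@(T[:3,:3].T@(np.asarray(X)-T[:3,3]));return c[:2]/c[2]
def blobs(m,amin=20):
    k,l,st,c=cv2.connectedComponentsWithStats(m.astype(np.uint8));return [(st[i,4],c[i].round(1),st[i,:4]) for i in range(1,k) if st[i,4]>amin]
E
python3 - <<'E'
from h import *
for n in("top","side"):
    im=cv2.imread(f"pics/{n}0.png");h=cv2.cvtColor(im,cv2.COLOR_BGR2HSV);H,S,V=[h[...,i].astype(int) for i in range(3)]
    red=((H<6)|(H>174))&(S>170)&(V>120);blue=(H>100)&(H<125)&(S>120)
    print(n,"red",blobs(red,8));
    print("blue",blobs(blue,100))
    for b in [blue]:
        c=max(cv2.findContours(b.astype(np.uint8),0,2)[0],key=cv2.contourArea);print(cv2.minAreaRect(c),cv2.boxPoints(cv2.minAreaRect(c)).round(1).tolist())
    if n=="top":
        w=(S<25)&(V>215);print("white",[b for b in blobs(w,20) if 200<b[1][0]<300 and 150<b[1][1]<300])
        k=(V<45);print("black",[b for b in blobs(k,20) if 150<b[1][0]<450 and 150<b[1][1]<340])
    x0,y0,w,hh=(210,160,200,140) if n=="top" else (250,165,200,150)
    cv2.imwrite(f"pics/{n}c.png",cv2.resize(im[y0:y0+hh,x0:x0+w],None,fx=4,fy=4,interpolation=2))
for uv in[(218,190),(387,165),(408,269),(233,299)]: print(onz("top",uv,30).round(1))
print("hub",onz("top",(382,189),173),"post",onz("top",(368,255),219),"cap",onz("top",(344,199),150))
E
```

```text
top red [(np.int32(48), array([259.9, 203.7]), array([256, 199,   9,  11], dtype=int32)), (np.int32(73), array([ 11.2, 322.8]), array([  7, 318,   9,  10], dtype=int32))]
blue [(np.int32(750), array([371.6, 232.7]), array([358, 196,  28,  78], dtype=int32))]
((371.2668762207031, 234.6769561767578), (11.3179292678833, 77.0518569946289), 12.994616508483887) [[357.1000061035156, 270.8999938964844], [374.3999938964844, 195.89999389648438], [385.3999938964844, 198.39999389648438], [368.1000061035156, 273.5]]
white [(np.int32(768), array([252.6, 219.7]), array([230, 198,  37,  53], dtype=int32)), (np.int32(267), array([233.4, 237.5]), array([226, 213,  23,  41], dtype=int32)), (np.int32(25), array([234.9, 235.9]), array([233, 228,   5,  17], dtype=int32))]
black [(np.int32(360), array([238.9, 227.2]), array([230, 211,  18,  35], dtype=int32)), (np.int32(62), array([365.4, 224.6]), array([363, 217,   7,  17], dtype=int32)), (np.int32(53), array([380.6, 228. ]), array([377, 220,   7,  17], dtype=int32)), (np.int32(74), array([186.1, 237. ]), array([176, 228,  16,  17], dtype=int32)), (np.int32(225), array([322.9, 313.5]), array([314, 305,  18,  18], dtype=int32))]
side red [(np.int32(16), array([190.2,  80. ]), array([188,  79,   6,   3], dtype=int32)), (np.int32(17), array([202.5,  98.8]), array([200,  97,   6,   4], dtype=int32))]
blue [(np.int32(977), array([351.5, 269.2]), array([308, 262,  87,  16], dtype=int32))]
((350.9878234863281, 269.16412353515625), (12.682527542114258, 85.97954559326172), 87.91743469238281) [[307.79998779296875, 264.3999938964844], [393.70001220703125, 261.29998779296875], [394.20001220703125, 273.8999938964844], [308.29998779296875, 277.1000061035156]]
[677.1 231.5  30. ]
[ 730.2 -135.2   30. ]
[ 501.5 -171.8   30. ]
[444.4 196.3  30. ]
hub [ 639.69052217 -100.30709806  173.        ] post [511.62313829 -65.06893564 219.        ] cap [626.69705707 -30.74438505 150.        ]
```

View pics/topc.png

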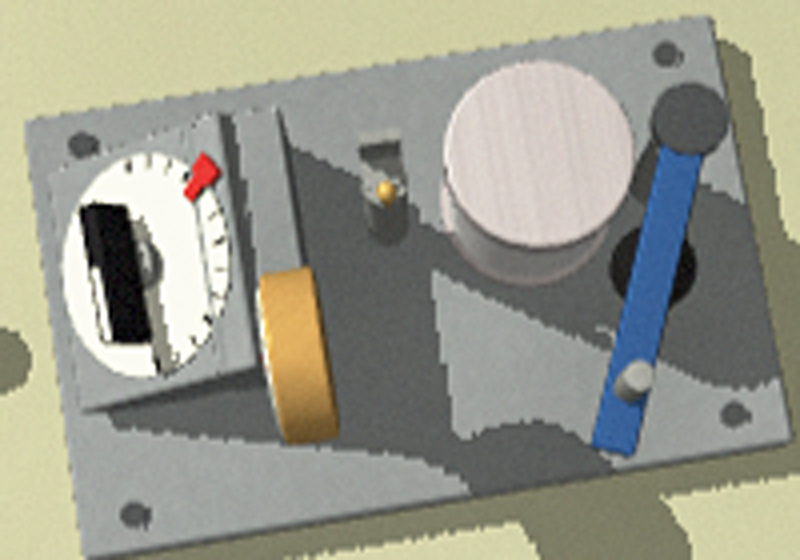

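View pics/sidec.png

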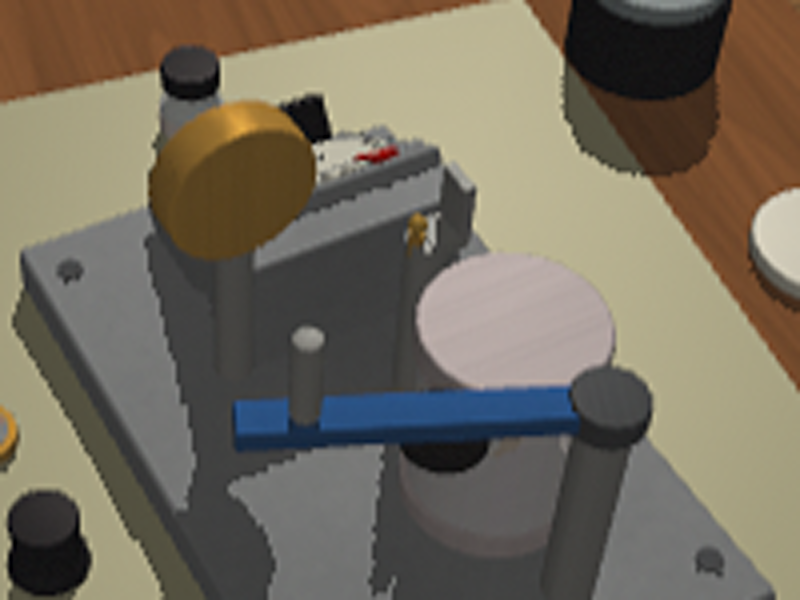

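Run:
```python
from h import *
im=cv2.imread("pics/side0.png").astype(int);B,G,R=im[...,0],im[...,1],im[...,2]
m=(R>100)&(R>2*G)&(R>2*B);m[:,:330]=0;m[:,360:]=0;print(blobs(m[:215],4))
sr=max(blobs(m[:215],4),key=lambda b:b[0])[1]
print("hub",tri(ray("top",(382.5,189.75)),ray("side",(402.7,265))))
print("post",tri(ray("top",(369.5,253)),ray("side",(327,249.5))))
rd,e=tri(ray("top",(259.9,203.7)),ray("side",sr));print("red",rd,e)
y=np.deg2rad(8.6);Rz=np.array([[np.cos(y),-np.sin(y),0],[np.sin(y),np.cos(y),0],[0,0,1]])
n=Rz@[0,np.sin(.6109),np.cos(.6109)];ex=Rz@[1,0,0];up=Rz@[0,-np.cos(.6109),np.sin(.6109)]
# dial ellipse fit from crop points of rim
t=cv2.imread("pics/top0.png");h=cv2.cvtColor(t,cv2.COLOR_BGR2HSV)
g=((h[...,1]<40)&(h[...,2]>190)).astype(np.uint8);g[:,:224]=0;g[:,270:]=0;g[:190]=0;g[260:]=0
hull=cv2.convexHull(np.vstack(cv2.findContours(g,0,2)[0]));el=cv2.fitEllipse(hull);print(el)
# with dial plane through red
P0=[onpl("top",p[0].astype(float),rd,n) for p in hull]
q=np.array([[(p-rd)@ex,(p-rd)@up] for p in P0]).astype(np.float32);c,r=cv2.minEnclosingCircle(q);print("circle",c,r)
C=rd+ex*c[0]+up*c[1];C2=onpl("top",el[0],rd,n);print("C",C,C2)
d=rd-C;print("red r",np.linalg.norm(d),"theta",np.arctan2(d@up,-(d@ex)))
d=rd-C2;print("red r",np.linalg.norm(d),"theta",np.arctan2(d@up,-(d@ex)))
# wing top centre line ends (crop px)
for uv in[(104,205),(112,274),(120,343)]:
    X=onpl("top",(uv[0]/4+210,uv[1]/4+160),C+36*n,n);d=X-C-36*n;print(uv,X,d@ex,d@up)
# bystanders
for nm,uv,z in[("jar",(183,236.5),52),("loupe",(322.9,313.5),40),("mov",(283,323),9),("oiler",(425,216),40)]:print(nm,onz("top",uv,z).round(0))
print("gauge top",onz("top",(287,268),205))
```

```text
[(np.int32(14), array([345.4, 203.1]), array([342, 202,   7,   3], dtype=int32))]
hub (array([ 640.05133541, -101.91531134,  171.1595458 ]), np.float64(2.694632719221876))
post (array([515.65362466, -67.94797043, 218.53186018]), np.float64(1.1273331845079329))
red [630.37624455 132.08112316 110.66078308] 4.8534651419743895
((244.34751892089844, 223.17735290527344), (43.48666000366211, 61.05913543701172), 170.54515075683594)
circle (-27.603843688964844, -53.098968505859375) 66.27766418457031
C [596.57871775 170.95940078  80.20295397] [594.39711497 166.76286712  82.88013137]
red r 59.84540619622399 theta 2.0502026521625503
red r 57.17591922343913 theta 2.1311553139965946
(104, 205) [611.07630338 177.5068876  121.13661465] 15.313660994646444 19.952592221890367
(112, 274) [577.21878297 173.34288342 120.47437222] -18.785844156673605 18.798065096322958
(120, 343) [543.68009684 169.21809142 119.81836609] -52.56423626682058 17.654410085021194
jar [573. 297.  52.]
loupe [412.  10.  40.]
mov [393.  94.   9.]
oiler [ 614. -211.   40.]
gauge top [492.39630284  74.63755343 205.        ]
```

move_arm([
  [[23,39.5,8],[0,0,10.5],0.45],
  [[23,39.5,8],[0,0,10.5],0.45],
  [[23,39.5,8],[0,0,10.5],0.45],
  [[23,39.5,8],[0,0,10.5],0.45],
  [[23,39.5,8],[0,0,10.5],0.45],
  [[23,39.5,8],[0,0,10.5],0.45],
  [[23,39.5,8],[0,0,10.5],0.45],
  [[23,39.5,8],[0,0,10.5],0.45],
  [[23,39.5,8],[0,0,10.5],0.45],
  [[23,39.5,8],[0,0,10.5],0.45],
])

```text
clock: 1.35
eef_pos: [424.1, -224.1, 277.8]
tool_rot: [-3.141, -0.0, 2.141]
force: [0.9, -0.5, -0.3]
width: 38.0
gripper_force: 0.0
```

move_arm([
  [[23,39.5,8],[0,0,10.5],0.45],
  [[23,39.5,5],[0,0,10.5],0.45],
  [[23,39.5,0],[0,0,10.5],0.45],
  [[23,39.5,0],[0,0,10.5],0.45],
  [[0,0,0],[0,0,0],0.45],
  [[0,0,0],[0,0,0],0.45],
])

```text
clock: 2.1
eef_pos: [515.3, -68.1, 290.2]
tool_rot: [-3.141, -0.001, 2.867]
force: [-0.6, -0.9, 0.4]
width: 38.6
gripper_force: 0.0
```

move_arm([
  [[0,0,-30],[0,0,0],0.45],
  [[0,0,-30],[0,0,0],0.45],
  [[0,0,-20],[0,0,0],0.45],
  [[0,0,-18],[0,0,0],0.45],
  [[0,0,0],[0,0,0],0.45],
  [[0,0,0],[0,0,0],0.45],
])

```text
clock: 2.85
eef_pos: [516.1, -68.3, 193.3]
tool_rot: [-3.141, 0.001, 2.867]
force: [-0.1, -0.2, -0.3]
width: 38.8
gripper_force: 0.0
```

Run:
```python
from h import *
print(status.read_state()["force"]);cv2.imwrite("pics/w1.png",cams.get_image("wrist"))
h=np.array([640,-101.5]);a0=164.7
pr=None
for a in np.linspace(a0,98.6,11):
    p=h+130*np.array([np.cos(np.deg2rad(a)),np.sin(np.deg2rad(a))])
    if pr is not None: print((p-pr).round(1))
    pr=p
```

```text
[-0.05895005 -0.16156404 -0.314502  ]
[ 4.8 14.2]
[ 6.4 13.6]
[ 7.9 12.7]
[ 9.3 11.7]
[10.6 10.6]
[11.8  9.3]
[12.7  7.9]
[13.6  6.4]
[14.2  4.8]
[14.7  3.1]
```

View pics/w1.png

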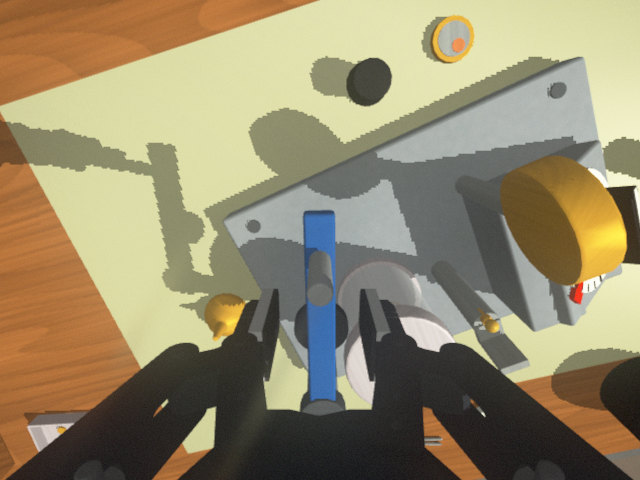

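move_arm([
  [[0,0,0],[0,0,0],0.25],
  [[0,0,0],[0,0,0],0.25],
  [[4.8,14.2,0],[0,0,-6.6],0.25],
  [[6.4,13.6,0],[0,0,-6.6],0.25],
  [[7.9,12.7,0],[0,0,-6.6],0.25],
  [[9.3,11.7,0],[0,0,-6.6],0.25],
  [[10.6,10.6,0],[0,0,-6.6],0.25],
  [[11.8,9.3,0],[0,0,-6.6],0.25],
  [[12.7,7.9,0],[0,0,-6.6],0.25],
  [[6.8,3.2,0],[0,0,-3.3],0.25],
])

```text
clock: 4.15
eef_pos: [586.8, 16.7, 192.9]
tool_rot: [3.141, -0.0, 2.003]
force: [-0.4, -0.3, -0.5]
width: 21.2
gripper_force: 0.0
```

move_arm([
  [[6.8,3.2,0],[0,0,-3.3],0.25],
  [[7.1,2.4,0],[0,0,-3.3],0.25],
  [[7.1,2.4,0],[0,0,-3.3],0.25],
  [[7.3,1.5,0],[0,0,-3.3],0.25],
  [[4,0.6,0],[0,0,-1.7],0.25],
  [[0,0,0],[0,0,0],0.25],
])

```text
clock: 4.9
eef_pos: [618.5, 26.0, 192.7]
tool_rot: [-3.142, 0.0, 1.745]
force: [-1.4, 0.6, -0.6]
width: 21.9
gripper_force: 0.0
```

move_arm([
  [[2,0.2,0],[0,0,-1],0.25],
  [[2,0.2,0],[0,0,-1],0.25],
  [[0,0,0],[0,0,0],0.25],
])

```text
clock: 5.28
eef_pos: [622.6, 26.2, 192.7]
tool_rot: [3.141, -0.0, 1.709]
force: [0.2, 0.1, 0.5]
width: 21.4
gripper_force: 0.0
```

Run:
```python
from h import *
t=cams.get_image("top");cv2.imwrite("pics/t2.png",t)
s=cams.get_image("side");cv2.imwrite("pics/s2.png",s)
cv2.imwrite("pics/v2.png",np.hstack([cv2.resize(t[160:260,270:410],None,fx=3,fy=3),cv2.resize(s[180:280,310:430],None,fx=3,fy=3)]))
```

```text
(no output)
```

View pics/v2.png

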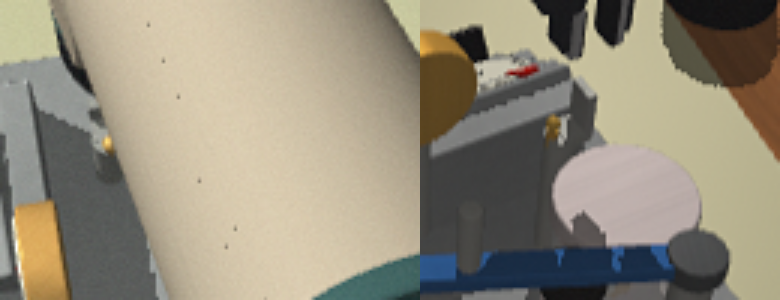

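Run:
```python
from h import *
s=status.read_state();print(s["eef_pos"],s["tool_rot"],s["qpos"])
for X in[(622.6,26,193),(516,-68,193),(515.6,-68,219),(515.6,-68,171),(640,-101,173)]:print(X,proj("side",X),proj("top",X))
cv2.imwrite("pics/w2.png",cams.get_image("wrist"))
```

```text
[622.41866343  26.20832316 192.73363528] [-3.14156342e+00 -6.68984683e-07  1.70956007e+00] [ 0.11677718  0.61090592 -0.33521135  1.59623079  0.2302219   0.9736125
 -0.15346659]
(622.6, 26, 193) [363.94601859 208.46376577] [314.16902966 196.03103897]
(516, -68, 193) [326.41190203 259.85607868] [367.88143785 254.15699885]
(515.6, -68, 219) [326.63911308 249.39454385] [369.62995643 252.67821184]
(515.6, -68, 171) [325.81309745 268.39889008] [366.49605011 255.74191824]
(640, -101, 173) [401.80267458 264.0686925 ] [382.365314  188.8349052]
```

View pics/w2.png

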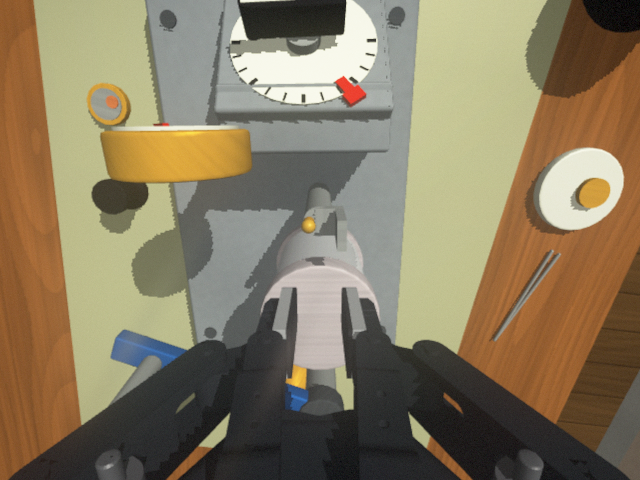

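move_arm([
  [[-15,-13.5,20],[0,0,9.5],0.45],
  [[-15,-13.5,0],[0,0,9.5],0.45],
  [[-15,-13.5,0],[0,0,9.5],0.45],
  [[-15,-13.5,0],[0,0,9.5],0.45],
  [[-15,-13.5,0],[0,0,9.5],0.45],
  [[-15,-13.5,0],[0,0,9.5],0.45],
  [[-16.5,-13,0],[0,0,9.4],0.45],
  [[0,0,0],[0,0,0],0.45],
  [[0,0,0],[0,0,0],0.45],
])

```text
clock: 6.55
eef_pos: [516.8, -67.3, 213.0]
tool_rot: [3.141, 0.001, 2.866]
force: [-0.3, -0.3, 0.3]
width: 38.2
gripper_force: 0.0
```

Run:
```python
from h import *
print(status.read_state()["eef_pos"])
s=cams.get_image("side");w=cams.get_image("wrist")
for z in(213,243):print(proj("side",(516,-68,z)))
cv2.imwrite("pics/v3.png",np.hstack([cv2.resize(s[180:300,280:400],(400,400)),cv2.resize(w[200:400,220:420],(400,400))]))
```

```text
[516.77803414 -67.27810066 212.98983344]
[326.76613121 251.81293531]
[327.32540746 239.11398376]
```

View pics/v3.png

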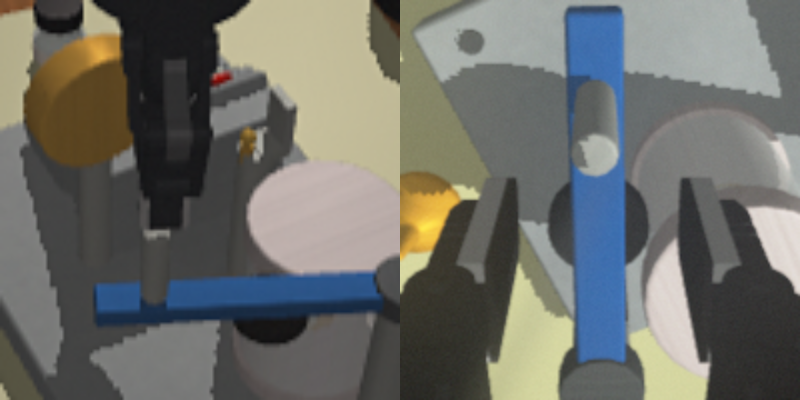

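move_arm([
  [[-1,-0.7,-20],[0,0,0],0.45],
  [[0,0,-18],[0,0,0],0.45],
  [[0,0,-5],[0,0,0],0.45],
  [[0,0,0],[0,0,0],0.45],
])

```text
clock: 7.15
eef_pos: [515.3, -67.9, 169.8]
tool_rot: [3.141, -0.0, 2.869]
force: [0.6, -0.3, 0.2]
width: 38.4
gripper_force: 0.0
```

move_arm([
  [[0,0,-3],[0,0,0],0.45],
  [[0,0,0],[0,0,0],0.45],
])

```text
clock: 7.4
eef_pos: [515.2, -68.4, 167.0]
tool_rot: [3.142, 0.001, 2.868]
force: [-0.5, -0.4, -1.0]
width: 38.3
gripper_force: 0.0
```

move_arm([
  [[0,0,-6],[0,0,0],0.45],
  [[0,0,-6],[0,0,0],0.45],
  [[0,0,0],[0,0,0],0.2],
  [[0,0,0],[0,0,0],0.2],
  [[0,0,0],[0,0,0],0.2],
])

```text
clock: 8.02
eef_pos: [515.1, -68.4, 154.8]
tool_rot: [3.141, 0.0, 2.868]
force: [0.0, 0.1, 0.1]
width: 17.2
gripper_force: 0.0
```

Run:
```python
from h import *
s=cams.get_image("side");w=cams.get_image("wrist")
cv2.imwrite("pics/v4.png",np.hstack([cv2.resize(s[180:300,280:400],(400,400)),cv2.resize(w[200:400,220:420],(400,400))]))
```

```text
(no output)
```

View pics/v4.png

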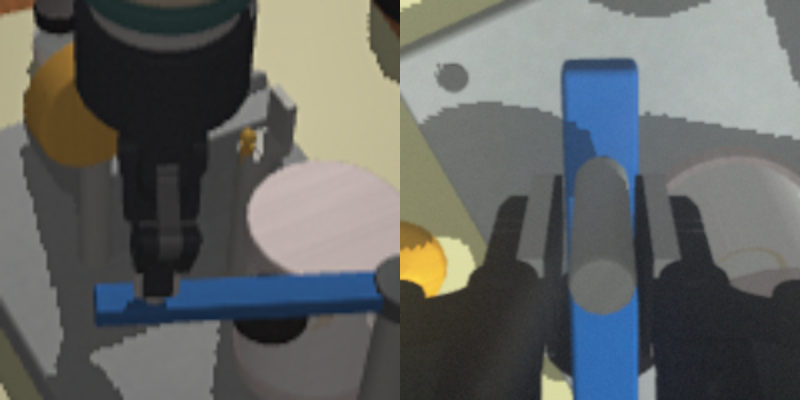

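move_arm([
  [[4.8,14.2,0],[0,0,-6.6],0.2],
  [[6.4,13.6,0],[0,0,-6.6],0.2],
  [[7.9,12.7,0],[0,0,-6.6],0.2],
  [[9.3,11.7,0],[0,0,-6.6],0.2],
  [[0,0,0],[0,0,0],0.2],
])

```text
clock: 8.75
eef_pos: [543.8, -15.1, 154.9]
tool_rot: [3.141, 0.0, 2.411]
force: [-0.5, -0.6, -0.8]
width: 17.1
gripper_force: 0.0
```

```bash
cat > bl.py <<'E'
from h import *
s=cams.get_image("side");h=cv2.cvtColor(s,cv2.COLOR_BGR2HSV)
m=(h[...,0]>100)&(h[...,0]<125)&(h[...,1]>120)&(h[...,2]>50);m[:,:290]=0;m[:,440:]=0;m[:170]=0;m[310:]=0
# arm-top midline angle from blue pixels cast onto z=170
ys,xs=np.nonzero(m);P_=np.array([onz("side",(x,y),168)[:2] for x,y in zip(xs,ys)])-[640,-101.5]
r=np.hypot(*P_.T);a=np.rad2deg(np.arctan2(P_[:,1],P_[:,0]));k=(r>30)&(r<165);print("pix",k.sum(),"arm angle",np.median(a[k]),"far",np.median(a[k&(r>100)]),r[k].max())
st=status.read_state();print(st["force"],st["eef_pos"])
E
python3 bl.py
```

```text
pix 785 arm angle 139.78555497923287 far 139.94445297355037 160.3415038635628
[ 3.19248480e-01 -9.44358905e-01  1.05151962e-04] [543.40122631 -15.94039406 154.77052027]
```

Brace is following now (140°). Continue.

move_arm([
  [[10.6,10.6,0],[0,0,-6.6],0.2],
  [[11.8,9.3,0],[0,0,-6.6],0.2],
  [[12.7,7.9,0],[0,0,-6.6],0.2],
  [[6.8,3.2,0],[0,0,-3.3],0.2],
  [[6.8,3.2,0],[0,0,-3.3],0.2],
  [[7.1,2.4,0],[0,0,-3.3],0.2],
  [[7.1,2.4,0],[0,0,-3.3],0.2],
])

```text
clock: 9.68
eef_pos: [605.2, 22.0, 154.4]
tool_rot: [-3.139, -0.0, 1.831]
force: [-1.7, -0.1, 0.2]
width: 17.0
gripper_force: 0.7
```

move_arm([
  [[4,1,0],[0,0,-1.7],0.2],
  [[3.5,0.6,0],[0,0,-1.6],0.2],
  [[2,0.3,0],[0,0,-1],0.2],
  [[0,0,0],[0,0,0],0.2],
])

```text
clock: 10.18
eef_pos: [613.0, 23.8, 154.3]
tool_rot: [-3.136, 0.0, 1.756]
force: [-5.9, -0.2, 3.5]
width: 17.3
gripper_force: 3.0
```

```bash
python3 bl.py
```

```text
pix 620 arm angle 104.47815912965427 far 104.52118826277024 161.74537103324636
[-5.29294784 -0.31026489  2.30014925] [613.11349302  23.83755927 154.33360294]
```

move_arm([
  [[3,0.4,0],[0,0,-1],0.2],
  [[3,0.4,0],[0,0,-1],0.2],
  [[3,0.4,0],[0,0,-1],0.2],
  [[0,0,0],[0,0,0],0.2],
])

```text
clock: 10.72
eef_pos: [625.2, 25.6, 154.8]
tool_rot: [3.141, 0.0, 1.704]
force: [-1.2, -1.2, 0.0]
width: 17.5
gripper_force: 0.5
```

```bash
python3 bl.py
```

```text
pix 588 arm angle 98.82717897076547 far 99.36661785495512 161.71742260069104
[-0.88816754  0.09573916  0.28015699] [625.20178021  25.60085793 154.77495197]
```

move_arm([
  [[1.5,0.2,0],[0,0,0],0.2],
  [[1,0,0],[0,0,0],0.2],
  [[0,0,0],[0,0,0],0.2],
])

```text
clock: 11.15
eef_pos: [625.1, 25.6, 154.6]
tool_rot: [-3.137, 0.0, 1.704]
force: [-7.6, -1.3, 4.9]
width: 16.9
gripper_force: 3.4
```

```bash
python3 bl.py
```

```text
pix 588 arm angle 98.75738645651055 far 99.34291622995438 161.71742260069104
[-6.65663056 -1.67791077  4.59031603] [625.11920836  25.60763593 154.61612493]
```

move_arm([
  [[-2.5,0,0],[0,0,0],0.45],
  [[-1,0,0],[0,0,0],0.45],
  [[0,0,20],[0,0,0],0.45],
  [[0,0,40],[0,0,0],0.45],
  [[0,0,50],[0,0,0],0.6],
  [[0,0,40],[0,0,0],0.6],
  [[0,0,0],[0,0,-10],0.6],
  [[0,0,0],[0,0,-10],0.6],
])

```text
clock: 12.2
eef_pos: [624.6, 26.1, 305.6]
tool_rot: [3.139, -0.001, 1.349]
force: [0.0, -0.4, -0.9]
width: 51.4
gripper_force: 0.0
```

```bash
python3 bl.py
```

```text
pix 616 arm angle 98.45261958884906 far 98.80196809667423 162.49624317858837
[-0.24727914  1.05764421 -0.05310157] [624.36257967  26.15861221 305.26598834]
```

move_arm([
  [[-3,24,0],[0,0,-10],0.6],
  [[-3,24,0],[0,0,-10],0.6],
  [[-3,24,0],[0,0,-10],0.6],
  [[-3,24,0],[0,0,-10],0.6],
  [[-3,24,0],[0,0,-10],0.6],
  [[-3,24,0],[0,0,-10],0.6],
  [[-3,24,0],[0,0,-9],0.6],
  [[-3,24,0],[-8.65,-1.3,0],0.6],
  [[-3,24,0],[-8.65,-1.3,0],0.6],
  [[-3,0,0],[-8.65,-1.3,0],0.6],
])

```text
clock: 13.5
eef_pos: [593.5, 246.0, 304.6]
tool_rot: [2.682, 0.0, 0.158]
force: [-0.2, -0.2, -0.9]
width: 51.0
gripper_force: 0.0
```

move_arm([
  [[-3,0,-30],[-8.65,-1.3,0],0.6],
  [[0,0,-30],[0,0,0],0.6],
  [[0,0,-20],[0,0,0],0.6],
  [[0,0,0],[0,0,0],0.6],
  [[0,0,0],[0,0,0],0.6],
])

```text
clock: 14.12
eef_pos: [592.0, 241.5, 226.4]
tool_rot: [2.532, -0.001, 0.15]
force: [0.2, -0.6, 0.6]
width: 51.0
gripper_force: 0.0
```

Run:
```python
from h import *
import pickle
s=status.read_state();w=cams.get_image("wrist");cv2.imwrite("pics/w5.png",w);pickle.dump((s["eef_pos"],s["tool_rot"]),open("w5.pkl","wb"));print(s["eef_pos"])
```

```text
[591.97648425 241.48211478 226.39638986]
```

View pics/w5.png

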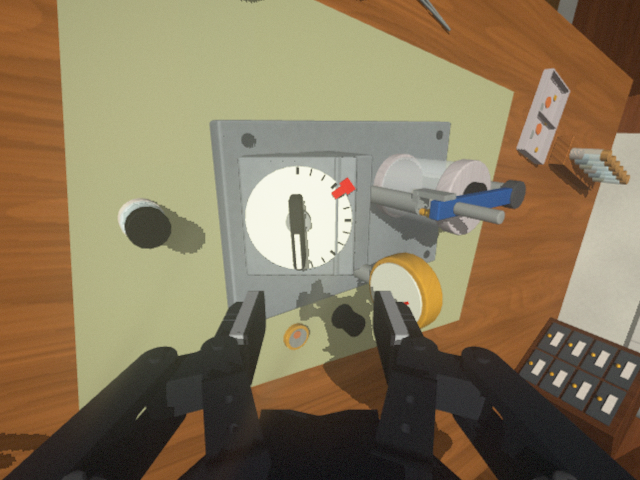

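```bash
cat >> h.py <<'E'
from scipy.spatial.transform import Rotation as Ro
def wkp(pos,rot):
    p=cams.camera_params("wrist");T=np.eye(4);T[:3,:3]=Ro.from_euler("xyz",rot).as_matrix();T[:3,3]=pos
    return np.array(p["K"]),T@np.array(p["tool_from_camera"])
y=np.deg2rad(8.6);Rz=np.array([[np.cos(y),-np.sin(y),0],[np.sin(y),np.cos(y),0],[0,0,1]]);T35=np.deg2rad(35)
n=Rz@[0,np.sin(T35),np.cos(T35)];ex=Rz@[1,0,0];up=Rz@[0,-np.cos(T35),np.sin(T35)]
def trin(rs):
    A=sum(np.eye(3)-np.outer(d,d) for o,d in rs);b=sum((np.eye(3)-np.outer(d,d))@o for o,d in rs);X=np.linalg.solve(A,b)
    return X,[round(np.linalg.norm(np.cross(X-o,d)),1) for o,d in rs]
def wmask(im):
    h=cv2.cvtColor(im,cv2.COLOR_BGR2HSV);H,S,V=[h[...,i].astype(int) for i in range(3)]
    b=np.zeros(im.shape[:2],bool);b[140:290,235:370]=1
    return ((H<6)|(H>174))&(S>150)&(V>100)&b, (S<40)&(V>200)&b, (V<60)&b
E
python3 - <<'E'
from h import *
import pickle
im=cv2.imread("pics/w5.png");kp=wkp(*pickle.load(open("w5.pkl","rb")))
r,w,k=wmask(im)
rc=max(blobs(r,10),key=lambda b:b[0]);print(rc);print([b for b in blobs(k,15)]);print(blobs(w,15))
wm=(w).astype(np.uint8);cc=max(cv2.findContours(wm,0,1)[0],key=cv2.contourArea);el=cv2.fitEllipse(cv2.convexHull(cc));print(el)
Rd,e=trin([ray(0,rc[1],kp),ray("top",(260.2,203.7)),ray("side",(345.0,203.2))]);print("red",Rd,e)
Cc,e=trin([ray(0,el[0],kp),ray("top",(246.75,226.25))]);print("C",Cc,e)
print("plane gap",(Rd-Cc)@n, "r",np.linalg.norm(Rd-Cc))
# jack: project axes ends to compare ellipse size
for q in(50,55):print(q,proj(0,Cc+q*ex,kp),proj(0,Cc-q*ex,kp),proj(0,Cc+q*up,kp))
cv2.imwrite("pics/w5c.png",im)
E
```

```text
(np.int32(223), array([343.5, 188.2]), array([332, 178,  23,  20], dtype=int32))
[]
[(np.int32(6354), array([291.7, 214.4]), array([245, 166,  91, 103], dtype=int32)), (np.int32(527), array([343.6, 218.9]), array([338, 195,  14,  49], dtype=int32)), (np.int32(172), array([297.5, 250.8]), array([294, 234,   8,  35], dtype=int32)), (np.int32(35), array([339.6, 247.3]), array([337, 244,   7,   9], dtype=int32))]
((296.8055114746094, 216.9825897216797), (102.891357421875, 104.58853149414062), 153.51699829101562)
red [630.71472726 133.29565401 107.92714164] [np.float64(0.9), np.float64(2.3), np.float64(2.3)]
C [591.63629826 163.0270809   70.19902792] [np.float64(1.5), np.float64(1.5)]
plane gap 10.691800916935218 r 61.92327448637733
50 [294.96760352 171.28547533] [297.10316312 261.07390319] [342.45528628 218.11841477]
55 [294.85045103 166.35986339] [297.20052501 265.16743061] [347.0941489  218.11463532]
```

Run:
```python
from h import *
import pickle
im=cv2.imread("pics/w5.png");kp=wkp(*pickle.load(open("w5.pkl","rb")))
r,w,k=wmask(im)
cs=[c for c in cv2.findContours(w.astype(np.uint8),0,1)[0] if cv2.contourArea(c)>15]
hull=cv2.convexHull(np.vstack(cs));el=cv2.fitEllipse(hull);print(el)
rc=(343.5,188.2)
for d in(70,75,80,85,90):
    p0=np.array([592,165,d]);C=onpl(0,el[0],p0,n,kp);Rd=onpl(0,rc,p0,n,kp);v=Rd-C
    R=np.median([np.linalg.norm(onpl(0,p[0].astype(float),p0,n,kp)-C) for p in hull])
    print(d,C.round(1),Rd.round(1),"r",np.linalg.norm(v).round(1),"th",np.arctan2(v@up,-(v@ex)).round(3),"dialR",R.round(1),"top",proj("top",C).round(1),proj("top",Rd).round(1),"side red",proj("side",Rd).round(1))
k=(cv2.cvtColor(im,6)<70);k[:,:280]=0;k[:,315:]=0;k[:185]=0;k[280:]=0
wl=(172,(297.5,250.8))
print(blobs(k,30))
# white line on wing: fit
b=np.zeros_like(w);b[234:270,293:303]=1
kk,l,st,c=cv2.connectedComponentsWithStats(w.astype(np.uint8))
i=l[250,298];ys,xs=np.nonzero(l==i) if i else (np.array([0]),np.array([0]));print(i,np.polyfit(ys,xs,1),ys.min(),ys.max())
for row in(190,200,210,220,230,240,250,260,266,270):print(row,cv2.cvtColor(im,6)[row,284:312])
```

```text
((298.185546875, 217.17710876464844), (102.98663330078125, 107.18020629882812), 106.71524047851562)
70 [593.2 161.8  72.3] [629.9 127.6  99.8] r 57.3 th 2.148 dialR 57.2 top [247.5 224.7] [263.  203.9] side red [344.5 208.4]
75 [593.9 164.1  75.8] [630.3 130.3 103. ] r 56.6 th 2.148 dialR 56.5 top [246.2 224. ] [261.5 203.4] side red [344.3 206.5]
80 [594.7 166.4  79.3] [630.6 133.  106.2] r 55.9 th 2.148 dialR 55.8 top [244.8 223.3] [260.  202.9] side red [344.1 204.5]
85 [595.5 168.7  82.8] [631.  135.7 109.4] r 55.2 th 2.148 dialR 55.1 top [243.4 222.7] [258.4 202.4] side red [343.9 202.6]
90 [596.3 170.9  86.3] [631.3 138.3 112.6] r 54.6 th 2.148 dialR 54.5 top [242. 222.] [256.9 201.9] side red [343.7 200.6]
[]
3 [7.11379286e-02 2.79672965e+02] 234 268
190 [246 246 245 245 245 246 245 246 246 246 245 246 245 246 247 245 246 245
 246 246 246 246 246 245 245 246 245 246]
200 [245 245 245 241 180  99  93  91  95  93  91  93  94  95  93  91  92  92
 119 208 230 242 245 245 245 245 246 245]
210 [246 245 245 246 209 124  93  96  94  98  96  95  96  98  94  97  95  91
  91 105 114 140 
[... 157 characters left out ...]
245 245 235 205 142  97  95  94  94  96  96  95  97  95  94  94
  90  92 103 116 163 173 164 230 245 246]
240 [245 245 244 245 245 244 245 183  92  90 172 236 247 245 244 213 128  91
  88  88  93 139 154 154 228 245 245 245]
250 [245 245 245 244 244 245 245 228 149  89  91 211 242 245 244 244 192 104
  91  86  86 102 139 153 149 228 245 245]
260 [244 245 245 244 245 244 244 244 205 114  86 100 223 244 245 244 244 179
  88  81  82 103 136 149 151 152 212 233]
266 [234 238 243 245 244 244 244 244 244 191  98  81 170 233 244 244 245 209
 119  83  99 134 149 150 148 228 244 207]
270 [168 165 166 168 167 168 165 168 169 168 168 166 146 128 122 119 125 133
 118 106 123 136 136 159 171 168 167 167]
```

Run:
```python
from h import *
import pickle
im=cv2.imread("pics/w5.png");kp=wkp(*pickle.load(open("w5.pkl","rb")));g=cv2.cvtColor(im,6)
for c in(290,294,297):print(c,g[188:200,c])
for c in(298,299,301):print(c,g[262:278,c])
print("dial row 218",g[218,238:252],g[218,345:362]);print("col 310",g[158:172,310],g[262:276,310],"col 290",g[158:172,290],g[262:276,290])
C=np.array([594.7,166.4,79.3])
for uv in[(279.67+.07114*v,v) for v in(195,234,251,268,270)]:
    X=onpl(0,uv,C+36*n,n,kp)-C-36*n;print(uv,(X@ex).round(1),(X@up).round(1))
```

```text
290 [245 245 245 246 245 246 238 192 135  96  90  90]
294 [245 246 245 246 246 232 141  87  87  91  89  93]
297 [245 246 246 245 246 232 141  87  90  90  89  95]
298 [244 244 244 245 244 244 230 142 122 168 166 162 148 140 150 154]
299 [244 244 244 245 244 244 231 138 119 167 164 159 148 143 150 153]
301 [183 188 190 197 209 208 177  98 133 166 165 164 144 131 153 152]
dial row 218 [151 154 153 151 148 156 166 217 242 245 244 244 245 244] [226 225 224 223 225 223 210 181 163 148 135 142 146 144 147 145 145]
col 310 [167 170 169 174 169 176 174 174 174 206 237 220 192 191] [140 191 236 244 244 235 175 135 167 169 168 168 151 143] col 290 [169 167 169 171 172 170 170 172 196 236 246 246 246 246] [244 244 244 245 244 243 227 166 165 168 168 166 147 133]
(293.5423, 195) 30.7 -1.4
(296.31676000000004, 234) -6.9 0.3
(297.52614, 251) -24.2 1.1
(298.73552, 268) -42.2 1.9
(298.87780000000004, 270) -44.3 2.0
```

move_arm([
  [[-6,9,-7],[0,0,0],0.55],
  [[-5.7,8.5,-6.3],[-0.2,1.5,2.2],0.55],
  [[2.6,-17,-24.6],[0,0,0],0.55],
  [[2.6,-17,-24.6],[0,0,0],0.55],
  [[2.6,-17,-24.6],[0,0,0],0.55],
  [[1.7,-11.3,-16.4],[0,0,0],0.55],
  [[0,0,0],[0,0,0],0.55],
  [[0,0,0],[0,0,0],0.55],
])

```text
clock: 15.18
eef_pos: [588.7, 198.8, 121.5]
tool_rot: [2.533, 0.027, 0.191]
force: [0.3, 0.2, -0.1]
width: 46.9
gripper_force: 0.0
```

```bash
cat > ck.py <<'E'
from h import *
s=status.read_state();p,ro=s["eef_pos"],s["tool_rot"];kp=wkp(p,ro);im=cams.get_image("wrist")
import time;cv2.imwrite("pics/ck%d.png"%(s["clock"]*100),im)
C=np.array([594.7,166.4,79.3]);d=p-C;R=Ro.from_euler("xyz",ro).as_matrix()
print("TCP ex,up,n",(d@ex).round(1),(d@up).round(1),(d@n).round(1),"z.-n",(-R[:,2]@n).round(4),"turn",np.arctan2(R[:,0]@up,R[:,0]@ex).round(3),s["force"].round(1))
h=cv2.cvtColor(im,cv2.COLOR_BGR2HSV).astype(int);r=((h[...,0]<6)|(h[...,0]>174))&(h[...,1]>150)&(h[...,2]>100)
for b in blobs(r,40):
    X=onpl(0,b[1],C,n,kp)-C;print("red",b[:2],np.hypot(X@ex,X@up).round(1),np.arctan2(X@up,-(X@ex)).round(3))
w=(h[...,1]<45)&(h[...,2]>190)
for a,c,bb in blobs(w,40):
    X=onpl(0,c,C+36*n,n,kp)-C-36*n;q=np.hypot(X@ex,X@up)
    if q<50 and a<3000:print("white",a,c,bb,q.round(1),(X@ex).round(1),(X@up).round(1),np.arctan2(X@up,-(X@ex)).round(3))
E
python3 ck.py
```

```text
TCP ex,up,n -1.1 -2.8 53.5 z.-n 1.0 turn -0.049 [ 0.3  0.2 -0.1]
red (np.int32(485), array([394.3, 206.1])) 56.4 2.143
white 1028 [389.7 249.6] [378 214  24  71] 40.7 11.1 39.2 1.846
white 343 [325.  297.9] [322 274   8  49] 24.4 -24.3 1.2 0.048
white 46 [380.4 286.5] [377 283   9   7] 38.9 -14.4 36.2 1.193
```

move_arm([
  [[2.0,-13.3,-15],[0,0,0],0.55],
  [[1.7,-11.3,-16.4],[0,0,0],0.55],
  [[0.9,-5.7,-8.2],[0,0,0],0.55],
  [[0,0,0],[0,0,0],0.55],
])

```text
clock: 15.72
eef_pos: [593.1, 167.1, 81.6]
tool_rot: [2.532, 0.028, 0.189]
force: [0.7, -0.2, 0.7]
width: 47.2
gripper_force: 0.0
```

move_arm([
  [[0.5,-3.4,-4.9],[0,0,0],0.55],
  [[0.5,-3.4,-4.9],[0,0,0],0.55],
  [[0,0,0],[0,0,0],0.55],
])

```text
clock: 16.1
eef_pos: [594.0, 159.7, 71.6]
tool_rot: [2.531, 0.028, 0.189]
force: [-1.2, -0.8, 0.4]
width: 46.7
gripper_force: 0.0
```

```bash
python3 ck.py
```

```text
TCP ex,up,n -1.7 0.9 -10.0 z.-n 1.0 turn -0.048 [-1.2 -0.8  0.4]
red (np.int32(905), array([413.5, 232.7])) 56.4 2.14
white 1305 [408.6 278.8] [394 243  29  70] 42.5 20.8 37.1 2.083
white 227 [319.4 341.9] [315 331  10  24] 12.7 -12.7 0.6 0.043
```

move_arm([
  [[0.3,-2.3,-3.3],[0,0,0],0.55],
  [[0,0,0],[0,0,0],0.2],
  [[0,0,0],[0,0,0],0.0],
  [[0,0,0],[0,0,0],0.0],
  [[0,0,0],[0,0,0],0.0],
  [[0,0,0],[0,0,0],0.0],
])

```text
clock: 16.9
eef_pos: [594.6, 157.6, 69.0]
tool_rot: [2.531, 0.027, 0.189]
force: [-1.2, -0.5, 4.3]
width: 10.2
gripper_force: 59.7
```

move_arm([
  [[0,0,0],[-0.34,2.27,3.28],0.0],
  [[0,0,0],[-0.69,4.54,6.55],0.0],
  [[0,0,0],[-0.69,4.54,6.55],0.0],
  [[0,0,0],[-0.69,4.54,6.55],0.0],
  [[0,0,0],[0,0,0],0.0],
])

```text
clock: 17.52
eef_pos: [594.1, 158.4, 68.4]
tool_rot: [2.601, 0.297, 0.602]
force: [-2.0, 1.3, 4.1]
width: 10.4
gripper_force: 59.8
```

```bash
python3 ck.py;python3 bl.py
```

```text
TCP ex,up,n -1.8 0.2 -13.4 z.-n 1.0 turn -0.535 [-2.   1.3  4.1]
red (np.int32(838), array([427.1, 282.3])) 56.8 2.138
white 958 [402.5 315.3] [381 293  41  49] 35.2 21.1 28.1 2.214
pix 616 arm angle 98.48091409463719 far 98.7480003391716 162.49624317858837
[-2.91934248  1.06033692  3.69409616] [594.05976911 158.34883021  68.41760729]
```

move_arm([
  [[0,0,0],[-0.69,4.54,6.55],0.0],
  [[0,0,0],[-0.69,4.54,6.55],0.0],
  [[0,0,0],[-0.69,4.54,6.55],0.0],
  [[0,0,0],[-0.69,4.54,6.55],0.0],
  [[0,0,0],[-0.69,4.54,6.55],0.0],
  [[0,0,0],[-0.69,4.54,6.55],0.0],
  [[0,0,0],[-0.69,4.54,6.55],0.0],
  [[0,0,0],[-0.69,4.54,6.55],0.0],
  [[0,0,0],[-0.69,4.54,6.55],0.0],
  [[0,0,0],[-0.69,4.54,6.55],0.0],
])

```text
clock: 18.88
eef_pos: [591.1, 158.6, 67.9]
tool_rot: [-2.891, 0.564, 2.158]
force: [-8.8, 2.0, 5.4]
width: 10.3
gripper_force: 60.1
```

```bash
python3 ck.py;python3 bl.py
```

```text
TCP ex,up,n -4.7 -0.7 -13.5 z.-n 1.0 turn -1.937 [-8.8  2.   5.4]
red (np.int32(59), array([336. , 384.2])) 63.0 2.058
white 945 [255.9 318.5] [226 303  50  34] 30.3 -29.7 5.8 0.193
white 110 [241.1 337. ] [232 331  19  13] 37.2 -33.0 17.2 0.48
white 72 [254.  342.8] [245 339  18   9] 32.2 -26.7 18.0 0.592
white 572 [317.9 372. ] [313 345  11  55] 23.2 5.5 22.5 1.81
pix 617 arm angle 98.51828285391055 far 98.80962843740396 162.49624317858837
[-7.95083368  2.22840897  5.60572375] [591.10921525 158.61724003  67.8883395 ]
```

```bash
cat > ln.py <<'E'
from h import *
s=status.read_state();kp=wkp(s["eef_pos"],s["tool_rot"]);im=cams.get_image("wrist");C=np.array([594.7,166.4,79.3])
h=cv2.cvtColor(im,cv2.COLOR_BGR2HSV).astype(int);w=((h[...,1]<45)&(h[...,2]>190)).astype(np.uint8)
k,l,st,c=cv2.connectedComponentsWithStats(w)
for i in range(1,k):
    if not 60<st[i,4]<4000: continue
    ys,xs=np.nonzero(l==i);Q=np.array([onpl(0,(x,y),C+36*n,n,kp)-C-36*n for x,y in zip(xs,ys)]);q=np.c_[-Q@ex,Q@up];m=q.mean(0)
    if np.hypot(*m)>45: continue
    ev,V=np.linalg.eigh(np.cov((q-m).T));d=V[:,1]*np.sign(V[:,1]@m);L=(q-m)@d
    print("blob",st[i],"mid(-ex,up)",m.round(1),"len",np.ptp(L).round(1),"wid",4*np.sqrt(ev[0]).round(1),"dir",np.arctan2(d[1],d[0]).round(3),"cent",np.arctan2(m[1],m[0]).round(3),"axis offset",(m[0]*d[1]-m[1]*d[0]).round(2),"reach",(m@d+L.max()).round(1))
E
python3 ln.py
```

```text
blob [226 304  50  33 928] mid(-ex,up) [29.7  6. ] len 23.7 wid 15.2 dir 0.732 cent 0.198 axis offset 15.44 reach 39.1
blob [232 332  19  12 107] mid(-ex,up) [32.9 17.2] len 8.3 wid 4.4 dir -0.142 cent 0.482 axis offset -21.71 reach 34.9
blob [246 339  17   9  71] mid(-ex,up) [26.7 18. ] len 8.0 wid 2.8 dir 0.809 cent 0.592 axis offset 6.95 reach 35.8
blob [313 345  11  55 561] mid(-ex,up) [-5.7 22.6] len 30.3 wid 5.6 dir 1.944 cent 1.816 axis offset 2.96 reach 38.6
```

move_arm([
  [[0,0,0],[-0.56,3.69,5.32],0.0],
  [[0,0,0],[-0.56,3.69,5.32],0.0],
  [[0,0,0],[0,0,0],0.0],
  [[0,0,0],[0,0,0],0.0],
])

```text
clock: 19.52
eef_pos: [590.7, 158.3, 68.0]
tool_rot: [-2.765, 0.495, 2.404]
force: [-9.7, 1.6, 7.7]
width: 10.2
gripper_force: 60.2
```

```bash
python3 ck.py; python3 ln.py
```

```text
TCP ex,up,n -5.2 -0.4 -13.4 z.-n 1.0 turn -2.16 [-9.7  1.6  7.7]
red (np.int32(476), array([ 58.1, 412.7])) 185.7 1.063
red (np.int32(54), array([332.5, 385.7])) 63.3 2.25
white 1364 [254.2 307.7] [219 289  63  44] 32.0 -31.1 7.5 0.237
white 120 [229.9 321.1] [222 314  18  15] 41.3 -36.5 19.1 0.483
white 391 [247.4 335.5] [232 325  32  22] 34.0 -26.5 21.2 0.675
white 611 [318.2 369.6] [313 340  11  60] 21.2 9.6 19.0 2.039
blob [ 219  289   63   44 1363] mid(-ex,up) [31.   7.5] len 24.6 wid 18.0 dir 0.159 cent 0.238 axis offset -2.52 reach 46.4
blob [222 314  18  15 121] mid(-ex,up) [36.5 19.1] len 8.2 wid 4.8 dir -0.17 cent 0.482 axis offset -25.02 reach 37.5
blob [232 325  32  22 391] mid(-ex,up) [26.5 21.3] len 13.9 wid 9.2 dir 0.223 cent 0.676 axis offset -14.89 reach 37.6
blob [313 340  11  60 611] mid(-ex,up) [-9.7 19.1] len 33.0 wid 5.6 dir 2.176 cent 2.039 axis offset 2.93 reach 38.0
```

move_arm([
  [[0,0,0],[0,0,0],0.3],
  [[0,0,0],[0,0,0],0.55],
  [[0,0,0],[0,0,0],0.55],
  [[-0.9,5.7,8.2],[0,0,0],0.55],
  [[-1.7,11.3,16.4],[0,0,0],0.55],
  [[-2.6,17,24.6],[0,0,0],0.55],
  [[-2.6,17,24.6],[0,0,0],0.55],
  [[-2.6,17,24.6],[0,0,0],0.55],
  [[-2.6,17,24.6],[0,0,0],0.55],
  [[0,0,0],[0,0,0],0.55],
])

```text
clock: 20.88
eef_pos: [581.6, 246.8, 194.1]
tool_rot: [-2.777, 0.497, 2.405]
force: [0.3, -0.7, -0.0]
width: 47.0
gripper_force: 0.0
```

```bash
python3 ck.py; python3 ln.py; python3 bl.py
```

```text
TCP ex,up,n -0.9 -0.9 140.7 z.-n 1.0 turn -2.159 [ 0.3 -0.7 -0. ]
red (np.int32(68), array([179.8, 271.9])) 153.6 0.991
red (np.int32(115), array([316.2, 272.4])) 61.1 2.149
white 59 [264.1 232.9] [260 228  10  10] 46.7 -34.9 31.1 0.728
white 243 [314.3 246.8] [311 229   7  38] 19.8 9.1 17.5 2.05
blob [313 229   6  38 228] mid(-ex,up) [-9.2 18.1] len 35.0 wid 6.0 dir 2.156 cent 2.042 axis offset 2.31 reach 37.9
pix 616 arm angle 98.48091409463719 far 98.80196809667423 162.49624317858837
[ 0.65737368 -0.18999217 -0.1768926 ] [581.24202687 242.17627917 191.30110474]
```

move_arm([
  [[0,0,0],[0.86,-5.67,-8.19],0.55],
  [[0,0,0],[0.86,-5.67,-8.19],0.55],
  [[0,0,0],[0.86,-5.67,-8.19],0.55],
  [[0,0,0],[0.86,-5.67,-8.19],0.55],
  [[0,0,0],[0.86,-5.67,-8.19],0.55],
  [[0,0,0],[0.86,-5.67,-8.19],0.55],
  [[0,0,0],[0.86,-5.67,-8.19],0.55],
  [[0,0,0],[0.86,-5.67,-8.19],0.55],
  [[0,0,0],[0,0,0],0.55],
  [[0,0,0],[0,0,0],0.55],
])

```text
clock: 22.28
eef_pos: [581.3, 242.2, 191.1]
tool_rot: [2.675, 0.411, 0.817]
force: [1.0, -0.6, 0.3]
width: 47.0
gripper_force: 0.0
```

```bash
python3 ck.py; python3 ln.py
```

```text
TCP ex,up,n -1.9 1.1 135.7 z.-n 1.0 turn -0.766 [ 1.  -0.6  0.3]
red (np.int32(244), array([377. , 224.8])) 56.5 2.147
red (np.int32(58), array([338.4, 353.7])) 161.7 0.895
white 245 [342.7 231.4] [322 226  42  12] 20.6 9.4 18.4 2.043
white 87 [368.2 235. ] [364 229  10  13] 42.9 22.4 36.6 2.12
white 441 [348.5 252.9] [332 240  36  28] 36.2 -1.1 36.2 1.54
white 45 [328.4 266.5] [323 262  10   8] 39.7 -22.8 32.5 0.961
blob [322 226  42  12 245] mid(-ex,up) [-9.4 18.3] len 36.2 wid 6.0 dir 2.159 cent 2.043 axis offset 2.38 reach 38.6
blob [364 229  10  13  89] mid(-ex,up) [-22.6  36.5] len 10.9 wid 8.0 dir 0.597 cent 2.124 axis offset -42.88 reach 7.7
blob [323 240  45  30 492] mid(-ex,up) [ 3.1 35.9] len 44.9 wid 13.6 dir 3.019 cent 1.484 axis offset 36.04 reach 21.0
```

move_arm([
  [[0,0,0],[0.86,-5.67,-8.19],0.55],
  [[0,0,0],[0.86,-5.67,-8.19],0.55],
  [[0,0,0],[0.86,-5.67,-8.19],0.55],
  [[0,0,0],[0.86,-5.67,-8.19],0.55],
  [[0,0,0],[0,0,0],0.55],
  [[0,0,0],[0,0,0],0.55],
])

```text
clock: 23.12
eef_pos: [581.4, 242.8, 191.4]
tool_rot: [2.533, 0.04, 0.206]
force: [0.4, 0.1, -0.2]
width: 46.9
gripper_force: 0.0
```

```bash
python3 ck.py; python3 ln.py
```

```text
TCP ex,up,n -1.7 0.8 136.3 z.-n 1.0 turn -0.069 [ 0.4  0.1 -0.2]
red (np.int32(270), array([372.1, 185.6])) 56.2 2.149
red (np.int32(62), array([423.6, 316. ])) 158.1 0.849
white 645 [368.9 219.4] [360 192  19  55] 42.4 7.5 41.7 1.748
white 243 [342.1 215.1] [323 203  39  25] 20.9 9.7 18.5 2.053
white 47 [361.3 249.4] [359 245   8  11] 43.2 -20.2 38.2 1.084
blob [360 192  19  55 643] mid(-ex,up) [-7.5 41.7] len 48.0 wid 14.0 dir 3.137 cent 1.748 axis offset 41.68 reach 31.5
blob [323 203  39  25 242] mid(-ex,up) [-9.6 18.5] len 35.9 wid 6.0 dir 2.163 cent 2.051 axis offset 2.33 reach 38.5
```

```bash
python3 -c "
from cell import ctrl
print(ctrl.finish_job())"
```

```text
the job is handed in; nothing more can be done
None
```

The job is handed in at about 23 s of the 64 s allowed: the brace clicked home against its end lug first, then the valve was turned to the red mark. By camera the pointer is within about 0.02 rad (1 mm) of the mark, the arm is clear of everything, and nothing suggests a bystander was touched, though I did not re-measure them. The judge's result was not shown.

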